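Put three cups back on their own saucers

ROBOT

A 6-joint arm with a two-finger parallel gripper is mounted at the origin on the work surface. World frame = base frame: x ahead of the robot, y to its left, z up, the work surface at z = 0. Lengths are in m, angles in rad, forces in N, time in s.
With the tool pointing down it reaches from about 0.275 to 0.875 m from the base axis. Payload 12.5 kg.
Tool frame: the origin (TCP) lies at the very end of the fingers, on their centre line; the grasp point (between the pads) lies 19 mm behind it; x points along the fingers, y is the direction in which the jaws open and shut, and the axes are right-handed (so a half turn about x gives the same grasp; the last joint's range is limited). The gripper opens to 85 mm and grips with 20 to 120 N. Pads are 22 mm wide; open, the fingers measure 114 mm over their backs; the gripper's body (76 mm by 85 mm) begins 54 mm behind the grasp point. The pads swing forward as they close: fully open they stand 13 mm farther back than shut.
Start: joints at [1.016, 0.351, 1.652, -0, 1.139, -0.085], TCP at [0.249, 0.49, 0.231] pointing down, gripper open.
Joint ranges: [-2.75, 2.75], [-0.79, 2.1], [0.01, 2.65], [-1.57, 4.71], [0.07, 3.14], [-2.87, 2.87]. Speed limits (rad/s): [2.22, 2.22, 2.79, 3.14, 3.14, 3.14].

INTERFACE

Orientations are given as a 3x3 rotation matrix whose columns are the frame's x, y, z axes.
In Python, from bench import manip gives the robot as it stands. Calls block until the motion is done:
- manip.move_ptp(position, orientation): joint-space move of the TCP to a pose.
- manip.move_l(position, attitude=None, max_speed=0.15): straight line of the TCP; attitude=None keeps the orientation; max_speed is the mean speed in m/s.
- manip.move_j(angles): joint-space move.
- manip.set_gripper(opening, effort=None): opening from 0.0 (shut) to 1.0 (fully open); effort is the grip in N (None keeps the last); returns when the fingers have stopped.
- manip.dwell(seconds).
- manip.inverse_kinematics(position, orientation): joint angles nearest the present ones, or None.
- manip.grab_frame(name): name is "side" or "top" or "wrist"; returns (picture, depth): 480x640x3 uint8, red, green, blue; 480x640 float32, m along the optical axis (not along the pixel's ray), 0 where there is no reading.
- manip.get_calibration(name): a dict with "camera_matrix" (3x3 intrinsics, pixels), "R" (3x3) and "t" (3): a world point X has camera coordinates R X + t. Camera axes: x right, y down, z forward; pixel columns grow to the right and rows downward; lengths in m; the calibration is good to about 2 mm. A picture is of the moment at which its call begins: read the wrist's pose just before it. get_calibration takes no time and is no camera call; for the wrist camera it gives the pose at the moment of the call.
A pose or a line that the arm cannot do raises manip.Unreachable and nothing moves.
- manip.sign_off(): hands the job in, once; it reports no verdict.
Trained networks look in the newest picture that a camera, given by its name, has taken for a name from the list of things; names that differ only in an ending like _2 or _b are one class to them, and where a whole thing is asked for, a point or a joint stands for the part that bears it (a point fixed in the world has none). Each returns a list of dicts, best first, with "confidence" (0 to 1); they miss things now and then, are a little off and sometimes report something else, mostly with a low value. They report only what shows in the picture. A call takes as long as a camera call. They do not tell look-alikes from the thing itself.
- manip.look_for(camera, name): "at" ([x, y, z] in m, in world coordinates, good to about 4 mm: the middle of the surface that is visible of it).
Readings, each from a call of its own:
- manip.current_time(): time.
- manip.current_qpos(): joint angles.
- manip.current_joint_vel(): joint speeds.
- manip.current_joint_torque(): joint torques, N m.
- manip.current_ee_pos(): TCP position.
- manip.current_tcp_rot(): TCP orientation.
- manip.current_force(): force on the tool from outside, world axes, zero at the start.
- manip.current_ft_torque(): the same for the moment, N m.
- manip.current_grip_width(): opening from 0.0 (shut) to 1.0 (fully open).
Only numpy, scipy, OpenCV 4.12 (cv2) and the standard library are available. Lean on these libraries where they do the work, as an engineer would, in place of code of your own. Each camera call takes 0.05 s, during which the arm holds its last target.

TASK

The three biscuit-fired cups have been set down on the wrong saucers: make up the sets by size, the small cup on the small saucer, the medium on the medium and the large on the large, each standing upright in the middle of its saucer. The empty banding wheel is free for parking a cup on the way. Biscuit ware is brittle, so set the cups down gently and do not tip one over, and leave the saucers and the other things on the bench where they are.

Things in the scene. Friction and masses are not known exactly. Their poses are not given: they have to be found in the camera images.
- cup_small: The small cup: a handleless open cup of unglazed buff stoneware, 50 mm outside diameter (straight upright wall from 18 mm up to the rim), 50 mm high, foot 36 mm across, wall 4 mm thick, about 80 g. Round, so its yaw means nothing. Origin: centre of the underside of its foot; z axis up along the cup. Starts standing on a saucer of the wrong size.
- cup_medium: The medium cup: a handleless open cup of unglazed buff stoneware, 58 mm outside diameter (straight upright wall from 18 mm up to the rim), 72 mm high, foot 42 mm across, wall 4.5 mm thick, about 140 g. Round, so its yaw means nothing. Origin: centre of the underside of its foot; z axis up along the cup. Starts standing on a saucer of the wrong size.
- cup_large: The large cup: a handleless open cup of unglazed buff stoneware, 66 mm outside diameter (straight upright wall from 18 mm up to the rim), 98 mm high, foot 50 mm across, wall 5 mm thick, about 230 g. Round, so its yaw means nothing. Origin: centre of the underside of its foot; z axis up along the cup. Starts standing on a saucer of the wrong size.
- saucer_small: The small saucer: a round shallow saucer of the same buff stoneware, 104 mm across the rim, rim 17 mm high, with a flat floor 65 mm across that lies 7 mm above the bench; a faint ring marks the cup's seat in the middle. Loose, about 160 g. Origin: centre of its underside, on the bench; z axis up. It starts with a cup of the wrong size on it.
- saucer_medium: The medium saucer: a round shallow saucer of the same buff stoneware, 132 mm across the rim, rim 17 mm high, with a flat floor 84 mm across that lies 7 mm above the bench; a faint ring marks the cup's seat in the middle. Loose, about 240 g. Origin: centre of its underside, on the bench; z axis up. It starts with a cup of the wrong size on it.
- saucer_large: The large saucer: a round shallow saucer of the same buff stoneware, 160 mm across the rim, rim 17 mm high, with a flat floor 104 mm across that lies 7 mm above the bench; a faint ring marks the cup's seat in the middle. Loose, about 340 g. Origin: centre of its underside, on the bench; z axis up. It starts with a cup of the wrong size on it.
- wheel: The banding wheel (potter's turntable): a grey foot that stays where it stands on the bench and a flat round aluminium head, 180 mm across, whose top is 95 mm above the bench and which turns freely about the upright axis with slight friction. Empty at the start. Origin: on the axis, at bench height; z axis up.
- mould: A closed plaster casting mould, an off-white block 110 x 101 mm and 80 mm high with a dark pour hole in its top and two dark rubber bands; not part of the job. Origin: centre of its underside; x along the 110 mm side.
- loop_tool: A loop (trimming) tool with a wooden handle, 170 mm long and 12 mm thick, lying on the bench; not part of the job. Origin: on the bench under a point 75 mm from the end of its handle; x axis from handle to loop.
- rib: A dark wooden throwing rib, a flat slip 105 x 36 x 7 mm lying on the bench; not part of the job. Origin: centre of its underside; x along its length.
Mind the look-alikes: they are no part of the job. What is shaped like the cup_large but blue is not meant.

How it is judged:
By the outcome, as a careful person would: the job done as asked, in the order asked, and still so for the second after the job is handed in, with the robot touching nothing.
It also fails if it takes over 99 s, if anything falls off the work surface, if the arm or the gripper's body presses on something with over 40 N, if the wrist force passes 120 N, or if a joint passes its speed limit or range.

## Working session

There is one attempt and no reset: what is moved stays moved. The work goes in short steps, each a Python script; the robot and the scene stay as the last script left them, time stands still between calls to the robot, and variables do not carry over. Pictures are saved under pics/ and viewed, and the job is handed in when it is done.

```bash
mkdir -p pics; ls; python3 - <<'E'
from bench import manip as m
import cv2
for c in ["side","top"]:
    p,d=m.grab_frame(c); cv2.imwrite(f"pics/{c}0.png",p[:,:,::-1])
    for n in ["cup_small","cup_medium","cup_large","saucer_small","saucer_medium","saucer_large","wheel","mould","loop_tool","rib"]:
        print(c,n,[([round(float(v),3) for v in r["at"]],round(r["confidence"],2)) for r in m.look_for(c,n)])
print(m.current_time(), m.get_calibration("top"))
E
```

```text
pics
side cup_small [([0.657, 0.158, 0.041], 0.76), ([0.653, 0.158, 0.018], 0.65)]
side cup_medium [([0.473, -0.013, 0.061], 0.9), ([0.466, -0.009, 0.01], 0.15)]
side cup_large [([0.279, 0.292, 0.072], 0.8), ([0.421, 0.272, 0.076], 0.76)]
side saucer_small [([0.405, 0.285, 0.013], 0.71), ([0.543, 0.463, 0.012], 0.22)]
side saucer_medium [([0.653, 0.16, 0.015], 0.91)]
side saucer_large [([0.465, -0.006, 0.01], 0.68)]
side wheel [([0.418, -0.323, 0.097], 0.65), ([0.659, 0.154, 0.044], 0.31)]
side mould [([0.647, -0.202, 0.083], 0.94)]
side loop_tool [([0.697, 0.011, 0.008], 0.56)]
side rib [([0.658, 0.154, 0.044], 0.62), ([0.541, 0.465, 0.01], 0.53)]
top cup_small [([0.666, 0.164, 0.029], 0.76)]
top cup_medium [([0.474, 0.003, 0.02], 0.69)]
top cup_large [([0.276, 0.322, 0.052], 0.84), ([0.424, 0.307, 0.047], 0.55), ([0.665, 0.163, 0.029], 0.21)]
top saucer_small [([0.398, 0.274, 0.022], 0.56)]
top saucer_medium [([0.662, 0.169, 0.011], 0.86)]
top saucer_large [([0.471, 0.006, 0.014], 0.62)]
top wheel [([0.423, -0.301, 0.098], 0.65)]
top mould [([0.654, -0.172, 0.081], 0.83)]
top loop_tool [([0.7, 0.014, 0.01], 0.69)]
top rib [([0.544, 0.464, 0.009], 0.83)]
1.1 {'camera_matrix': array([[520.96593641,   0.        , 318.35458852],
       [  0.        , 520.96593641, 239.97848888],
       [  0.        ,   0.        ,   1.        ]]), 'R': array([[ 0.02051283, -0.99978666, -0.00241941],
       [-0.99570402, -0.0202104 , -0.09036062],
       [ 0.09029245,  0.00426257, -0.99590617]]), 't': array([0.07927307, 0.48795094, 1.19840764])}
```

View pics/side0.png

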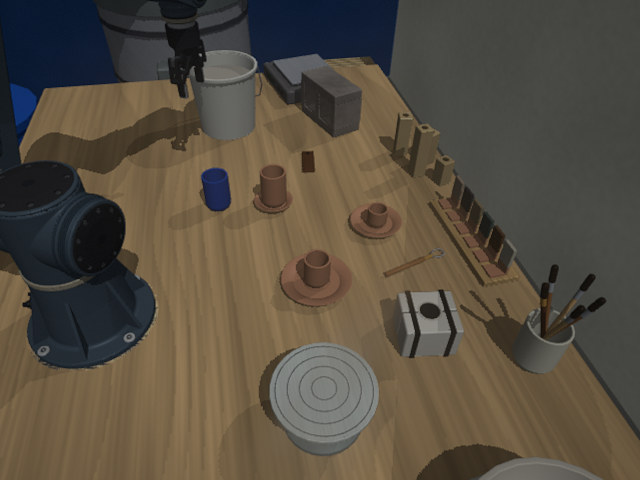

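View pics/top0.png

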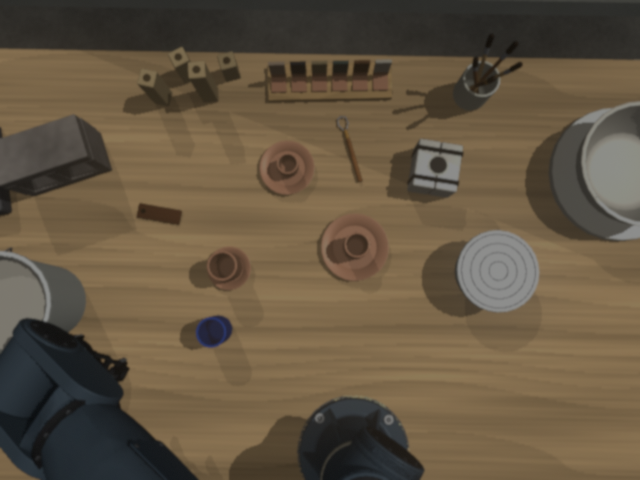

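The side and top views show the large cup on the small saucer, the medium cup on the large saucer and the small cup on the medium saucer. The blue look-alike stands beside the large cup at top px (213,331). I'll now fit the rims from depth.

```bash
cat > h.py <<'E'
import numpy as np, cv2
from bench import manip as m
from scipy.optimize import least_squares
def cloud(c, tag=None):
    K=m.get_calibration(c); p,d=m.grab_frame(c)
    if tag: cv2.imwrite(f"pics/{tag}.png",p[:,:,::-1])
    k=K["camera_matrix"]; v,u=np.mgrid[:480,:640]
    X=np.stack([(u-k[0,2])/k[0,0]*d,(v-k[1,2])/k[1,1]*d,d],-1)
    W=(X-K["t"])@K["R"]; W[d==0]=np.nan
    return p,W
def circ(P,r0,c0,fixr=True):
    f=lambda q: np.hypot(P[:,0]-q[0],P[:,1]-q[1])-(r0 if fixr else q[2])
    s=least_squares(f,list(c0)+([] if fixr else [r0]),loss="soft_l1",f_scale=0.002)
    return s.x, np.sqrt(np.median(s.fun**2))
def near(W,c,r,z0,z1):
    Q=W.reshape(-1,3); return Q[(np.hypot(Q[:,0]-c[0],Q[:,1]-c[1])<r)&(Q[:,2]>z0)&(Q[:,2]<z1)]
E
python3 - <<'E'
from h import *
np.set_printoptions(precision=4,suppress=True)
# name, approx centre, outer r, rim z, wall
C=[("S",(.66,.163),.025,.057,.004,.066),("M",(.472,-.003),.029,.079,.0045,.080),("L",(.417,.288),.033,.105,.005,.052)]
for cam in ["top","side"]:
    p,W=cloud(cam)
    Q=near(W,(.56,.05),.03,-.05,.05); print(cam,"bench z",np.median(Q[:,2]))
    for n,c,r,z,w,sr in C:
        P=near(W,c,r+.015,z-.006,z+.008); x,e=circ(P,r-w/2,c); x2,_=circ(P,r-w/2,c,False)
        print(cam,n,"rim",len(P),np.median(P[:,2]),x,e,x2, "mid",(P.min(0)+P.max(0))/2)
        P=near(W,c,sr+.012,.012,.022);P=P[np.hypot(P[:,0]-x[0],P[:,1]-x[1])>r+.008]
        s,e=circ(P,sr-.004,c); s2,_=circ(P,sr-.004,c,False); print("   saucer",len(P),s,e,s2)
    P=near(W,(.42,-.305),.12,.085,.105); s,e=circ(P[::1],.09,(.42,-.305)); print("wheel",np.median(P[:,2]),np.mean(P,0),(P.min(0)+P.max(0))/2)
E
```

```text
top bench z 0.0016137426254362627
top S rim 131 0.05692070241770186 [0.6603 0.1646] 0.0010412639594679293 [0.6603 0.1646 0.0228] mid [0.6608 0.165  0.0575]
   saucer 1083 [0.66   0.1677] 0.005505328248756422 [0.6602 0.1678 0.0565]
top M rim 160 0.07970588867343101 [0.4738 0.0033] 0.0011317567606149135 [0.4738 0.0033 0.0265] mid [0.474  0.0037 0.08  ]
   saucer 1658 [0.4738 0.0036] 0.007109352223479444 [0.4738 0.0035 0.0688]
top L rim 227 0.10545991200100316 [0.4201 0.2973] 0.0013816755303710723 [0.4201 0.2973 0.0302] mid [0.4209 0.2975 0.1059]
   saucer 381 [0.4196 0.2989] 0.0023756816206852993 [0.4194 0.2982 0.0468]
wheel 0.09594701028253474 [ 0.4209 -0.3043  0.096 ] [ 0.4211 -0.305   0.0945]
side bench z 0.0020947718098666863
side S rim 139 0.05672253028832613 [0.6616 0.1638] 0.001192421274738155 [0.6616 0.1638 0.023 ] mid [0.6613 0.164  0.0566]
   saucer 562 [0.662  0.1689] 0.005249713442550694 [0.6614 0.1675 0.0567]
side M rim 222 0.07892019536998618 [0.4746 0.0021] 0.0010704395578156184 [0.4746 0.0021 0.0267] mid [0.4747 0.0027 0.0783]
   saucer 1216 [0.4756 0.0067] 0.006459401204161847 [0.4748 0.0037 0.069 ]
side L rim 190 0.10457613582098063 [0.4213 0.2965] 0.0012537656018247422 [0.4213 0.2965 0.0304] mid [0.4217 0.2965 0.1046]
   saucer 176 [0.4207 0.2983] 0.0020969124516711612 [0.4204 0.2973 0.0465]
wheel 0.09641834804109047 [ 0.4202 -0.3119  0.0964] [ 0.4218 -0.3047  0.0937]
```

```bash
cat >> h.py <<'E'
def R(a): # jaw direction angle in the world plane
    x=np.array([0,0,-1.]); y=np.array([np.cos(a),np.sin(a),0]); return np.stack([x,y,np.cross(x,y)],1)
def st(s=""): print(s,"t",round(m.current_time(),2),"tcp",np.round(m.current_ee_pos(),4),"F",np.round(m.current_force(),2),"w",round(m.current_grip_width()*85,1))
def pick(x,y,z,a,eff=25,zh=.24):
    m.set_gripper(1.0,eff)
    m.move_ptp([x,y,zh],R(a)); st("above")
    m.move_l([x,y,z+.02],max_speed=.2); m.move_l([x,y,z],max_speed=.08); st("at")
    m.set_gripper(0.0,eff); st("closed")
    m.move_l([x,y,z+.01],max_speed=.06); m.move_l([x,y,zh],max_speed=.2); m.dwell(.1); st("up")
def place(x,y,z,a,zh=.24,zoff=0.0005):
    m.move_ptp([x,y,zh],R(a)); st("over")
    m.move_l([x,y,z+.02],max_speed=.2); m.move_l([x,y,z+.004],max_speed=.06)
    m.dwell(.15); f0=m.current_force()[2]; zz=z+.004
    while zz>z-.004:
        zz-=.001; m.move_l([x,y,zz],max_speed=.02); m.dwell(.05); f=m.current_force()[2]-f0
        if f>1.0: break
    st(f"down dz={zz-z:.4f} f={f:.2f}")
def release(x,y,zh=.24):
    m.set_gripper(1.0); st("open"); p=m.current_ee_pos()
    m.move_l([x,y,p[2]+.08],max_speed=.12); m.move_l([x,y,zh],max_speed=.25); st("clear")
E
python3 - <<'E'
from h import *
print(np.round(m.current_tcp_rot(),3)); 
for n,x,y,z in [("M",.4742,.0027,.034),("W",.4208,-.3045,.125),("L",.4207,.297,.056),("S",.661,.1642,.022),("Wh",.4208,-.3045,.24),("Sh",.661,.1642,.24)]:
  for a in [np.pi/2, 0,-np.pi/2,np.arctan2(y,x)+np.pi/2,np.arctan2(y,x)-np.pi/2]:
    q=m.inverse_kinematics([x,y,z],R(a)); print(n,round(a,2),None if q is None else np.round(q,2))
E
```

```text
[[-0.     0.453  0.892]
 [-0.     0.892 -0.453]
 [-1.    -0.    -0.   ]]
M 1.57 [-0.09  0.54  1.98 -0.    0.63 -1.66]
M 0 [-0.09  0.54  1.98 -0.    0.63 -0.09]
M -1.57 [-0.09  0.54  1.98 -0.    0.63  1.48]
M 1.58 [-0.09  0.54  1.98 -0.    0.63 -1.67]
M -1.57 [-0.09  0.54  1.98 -0.    0.63  1.47]
W 1.57 [-0.72  0.44  1.83 -0.    0.88 -2.29]
W 0 [-0.72  0.44  1.83 -0.    0.88 -0.72]
W -1.57 [-0.72  0.44  1.83 -0.    0.88  0.85]
W 0.94 [-0.72  0.44  1.83 -0.    0.88 -1.66]
W -2.2 [-0.72  0.44  1.83 -0.    0.88  1.48]
L 1.57 [ 0.52  0.55  1.87 -0.    0.73 -1.05]
L 0 [ 0.52  0.55  1.87 -0.    0.73  0.52]
L -1.57 [ 0.52  0.55  1.87 -0.    0.73  2.1 ]
L 2.19 [ 0.52  0.55  1.87 -0.    0.73 -1.66]
L -0.96 [ 0.52  0.55  1.87 -0.    0.73  1.48]
S 1.57 [ 0.18  0.83  1.4  -0.    0.91 -1.4 ]
S 0 [ 0.18  0.83  1.4  -0.    0.91  0.18]
S -1.57 [ 0.18  0.83  1.4  -0.    0.91  1.75]
S 1.81 [ 0.18  0.83  1.4  -0.    0.91 -1.64]
S -1.33 [ 0.18  0.83  1.4  -0.    0.91  1.5 ]
Wh 1.57 [-0.72  0.29  1.72 -0.    1.14 -2.29]
Wh 0 [-0.72  0.29  1.72 -0.    1.14 -0.72]
Wh -1.57 [-0.72  0.29  1.72 -0.    1.14  0.85]
Wh 0.94 [-0.72  0.29  1.72 -0.    1.14 -1.66]
Wh -2.2 [-0.72  0.29  1.72 -0.    1.14  1.48]
Sh 1.57 [ 0.18  0.59  1.26 -0.    1.29 -1.4 ]
Sh 0 [ 0.18  0.59  1.26 -0.    1.29  0.18]
Sh -1.57 [ 0.18  0.59  1.26 -0.    1.29  1.75]
Sh 1.81 [ 0.18  0.59  1.26 -0.    1.29 -1.64]
Sh -1.33 [ 0.18  0.59  1.26 -0.    1.29  1.5 ]
```

```bash
python3 - <<'E'
from h import *
pick(.4742,.0027,.034,0)
p,W=cloud("top","t1"); cv2.imwrite("pics/s1.png",m.grab_frame("side")[0][:,:,::-1])
try: print(cv2.imwrite("pics/w1.png",m.grab_frame("wrist")[0][:,:,::-1]))
except Exception as e: print(e)
E
```

```text
above t 3.36 tcp [0.4742 0.0033 0.24  ] F [ 0.36 -1.03 -0.04] w 84.9
at t 4.84 tcp [0.4742 0.0027 0.0341] F [-0.23  1.13  0.1 ] w 85.2
closed t 5.22 tcp [0.4744 0.0027 0.0346] F [-1.96  0.59  5.77] w 57.2
up t 6.77 tcp [0.4737 0.0027 0.2389] F [-0.01  0.17 -1.95] w 57.6
True
```

View pics/s1.png

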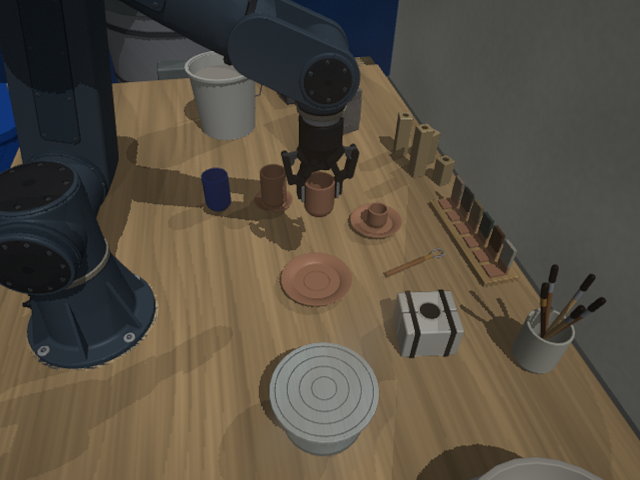

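View pics/w1.png

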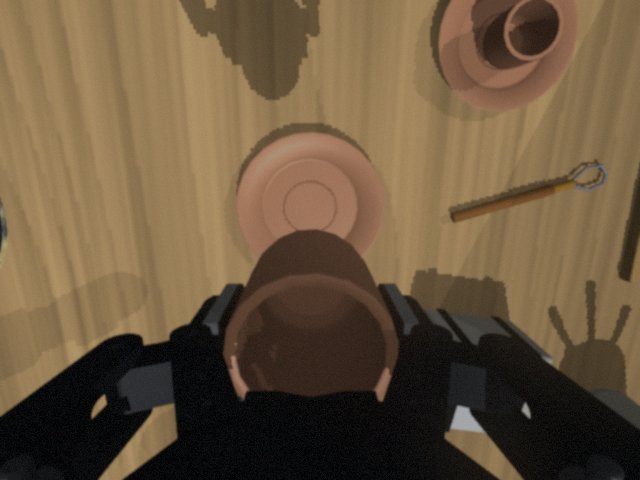

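The medium cup is held upright (side px 319,193) and the large saucer is empty and undisturbed (side px 316,280). Next I'll park it on the wheel.

```bash
python3 - <<'E'
from h import *
place(.4208,-.3045,.1222,0,zh=.26)
release(.4208,-.3045,.26)
np.set_printoptions(precision=4,suppress=True)
for cam in ["top","side"]:
    p,W=cloud(cam,cam+"2")
    for n,c,r in [("l",(.474,.003),.080),("m",(.66,.166),.066)]:
        P=near(W,c,r+.03,.0055,.03)
        if n=="l":
            P2=P[(P[:,2]>.014)]; print(cam,n,len(P2),circ(P2,r-.003,c)[0],circ(P2,r-.003,c,False)[0])
            H=cv2.minEnclosingCircle(P[:,:2].astype(np.float32)); print("enc",H)
            hsv=cv2.cvtColor(p,cv2.COLOR_RGB2HSV)
    P=near(W,(.421,-.305),.06,.16,.175); 
    if len(P)>20: print("cupM",circ(P,.0267,(.421,-.305)))
    P=near(W,(.421,-.305),.06,.165,.172); 
E
```

```text
over t 8.11 tcp [ 0.4211 -0.3036  0.2599] F [-0.03  0.28 -2.72] w 57.0
down dz=0.0000 f=7.58 t 10.62 tcp [ 0.4209 -0.3046  0.1226] F [-2.12  0.7   5.81] w 56.9
open t 11.02 tcp [ 0.4208 -0.3045  0.1221] F [ 0.16  1.62 -0.43] w 84.9
clear t 12.22 tcp [ 0.4208 -0.3045  0.2599] F [-0.59 -0.1  -0.43] w 85.2
top l 1350 [0.4739 0.0037] [0.4737 0.0037 0.0707]
enc ((0.4736148715019226, 0.003623905824497342), 0.10950420796871185)
cupM (array([ 0.4221, -0.303 ]), np.float64(0.0011739025784253724))
side l 301 [0.486  0.0079] [0.4807 0.0054 0.0737]
enc ((0.45013684034347534, -0.009958669543266296), 0.09467238187789917)
cupM (array([ 0.4223, -0.305 ]), np.float64(0.0009948071797575807))
```

View pics/side2.png

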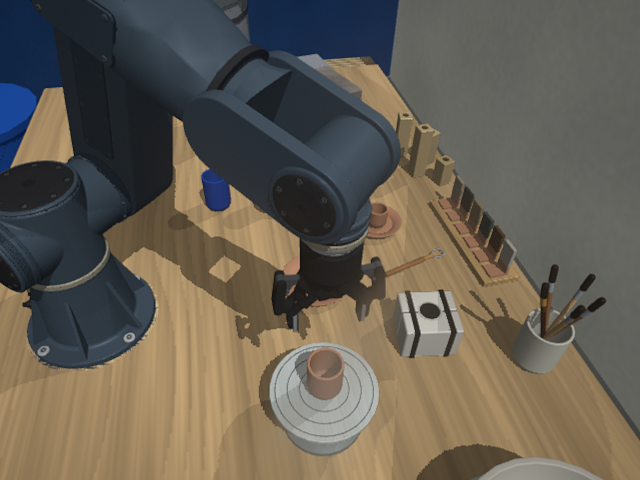

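View pics/top2.png

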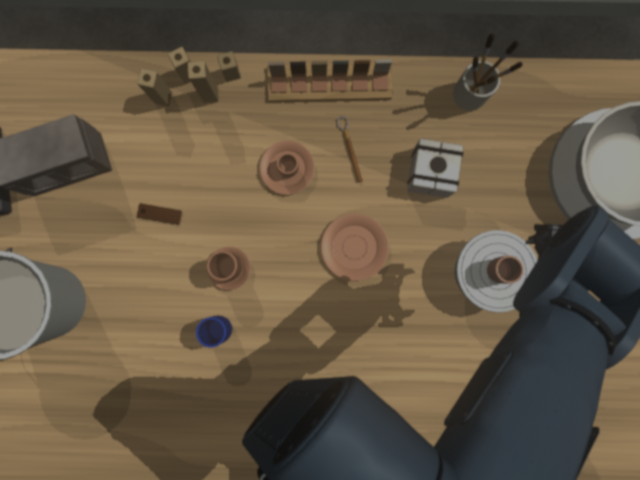

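The medium cup stands upright on the wheel (side px 325,373; top px 506,269), the large saucer is clear at top px (355,247). I'll refine the saucer centres from the saved pictures; that takes no robot time.

```bash
python3 - <<'E'
from h import *
from scipy.optimize import minimize
np.set_printoptions(precision=4,suppress=True)
S=[("s",(.420,.298),.052),("m",(.661,.1675),.066),("l",(.474,.0035),.080)]
for f,cam in [("top0","top"),("top2","top"),("side0","side"),("s1","side")]:
    im=cv2.imread(f"pics/{f}.png"); lab=cv2.cvtColor(im,cv2.COLOR_BGR2LAB).astype(float)
    # saturation-independent redness: a minus 0.5*b separates clay from wood
    g=cv2.GaussianBlur(lab[:,:,1]-.5*lab[:,:,2],(0,0),1.)
    K=m.get_calibration(cam); t=np.linspace(0,2*np.pi,180)
    def samp(c,r):
        X=np.stack([c[0]+r*np.cos(t),c[1]+r*np.sin(t),0*t+.0165],1)@K["R"].T+K["t"]
        uv=(X/X[:,2:])@K["camera_matrix"].T
        return cv2.remap(g.astype(np.float32),uv[:,0].astype(np.float32)[None],uv[:,1].astype(np.float32)[None],cv2.INTER_LINEAR)[0]
    for n,c,r in S:
        def cost(q):
            d=samp(q,r-.003)-samp(q,r+.003); return -np.mean(np.clip(d,-4,8))
        best=min(((cost((c[0]+i*.001,c[1]+j*.001)),c[0]+i*.001,c[1]+j*.001) for i in range(-9,10) for j in range(-9,10)))
        s=minimize(cost,best[1:],method="Nelder-Mead",options=dict(initial_simplex=[best[1:],(best[1]+.001,best[2]),(best[1],best[2]+.001)]))
        print(f,n,s.x,-s.fun)
E
```

```text
top0 s [0.4171 0.299 ] 4.070133686065674
top0 m [0.6596 0.1691] 4.126788139343262
top0 l [0.4728 0.0047] 4.053761005401611
top2 s [0.4172 0.2989] 4.4345479011535645
top2 m [0.6595 0.1692] 4.431684494018555
top2 l [0.4727 0.0048] 4.299393653869629
side0 s [0.4187 0.2985] 3.4029059410095215
side0 m [0.6617 0.1698] 4.1811137199401855
side0 l [0.474  0.0053] 4.978131294250488
s1 s [0.4189 0.2993] 3.0294954776763916
s1 m [0.6617 0.1698] 4.344057083129883
s1 l [0.474  0.0049] 5.6780476570129395
```

```bash
sed -i 's/zz-=.001; m.move_l(\[x,y,zz\],max_speed=.02); m.dwell(.05)/zz-=.0005; m.move_l([x,y,zz],max_speed=.02); m.dwell(.03)/; s/z+.004\]/z+.003]/; s/zz=z+.004/zz=z+.003/' h.py
python3 - <<'E'
from h import *
pick(.4200,.2968,.056,0,eff=30,zh=.26)
place(.4729,.0045,.056,0,zh=.26)
E
```

```text
above t 14.69 tcp [0.4204 0.2962 0.26  ] F [ 0.38 -0.83  0.84] w 85.2
at t 16.16 tcp [0.4199 0.2968 0.0559] F [ 1.09  0.68 -0.4 ] w 85.0
closed t 16.48 tcp [0.4202 0.297  0.0566] F [-2.81 -0.45  6.09] w 65.0
up t 18.02 tcp [0.4196 0.2966 0.2588] F [ 0.65 -0.29 -2.64] w 65.1
over t 19.16 tcp [0.4729 0.0053 0.2599] F [ 0.61  0.59 -3.04] w 64.7
down dz=0.0010 f=1.39 t 21.94 tcp [0.4729 0.0045 0.057 ] F [ 0.05 -0.16 -1.64] w 64.1
```

```bash
python3 - <<'E'
from h import *
for z in (.0565,.056):
    m.move_l([.4729,.0045,z],max_speed=.02); m.dwell(.05); st()
    if m.current_force()[2]>-.5: break
release(.4729,.0045,.26)
m.move_ptp([.661,.1640,.24],R(0)); st()
np.set_printoptions(precision=4,suppress=True)
for cam in ["top","side"]:
    p,W=cloud(cam,cam+"3")
    P=near(W,(.473,.0045),.05,.098,.112)
    if len(P)>20: print("cupL",len(P),circ(P,.0305,(.473,.0045)))
    P=near(W,(.66,.164),.04,.051,.065)
    if len(P)>20: print("cupS",len(P),circ(P,.023,(.66,.164)))
E
```

```text
t 22.24 tcp [0.473  0.0045 0.0566] F [-1.16  1.    1.45] w 64.5
open t 22.58 tcp [0.473  0.0045 0.0565] F [-0.74 -0.87  0.77] w 84.7
clear t 24.04 tcp [0.4724 0.0045 0.259 ] F [-0.95  0.33 -0.94] w 85.2
 t 25.02 tcp [0.6605 0.1632 0.2395] F [-0.14 -0.02  0.78] w 85.0
cupL 203 (array([0.4732, 0.0058]), np.float64(0.0013857784189814579))
cupL 299 (array([0.4742, 0.0045]), np.float64(0.0012409617913674426))
cupS 143 (array([0.6617, 0.1633]), np.float64(0.0011075922883667828))
```

View pics/side3.png

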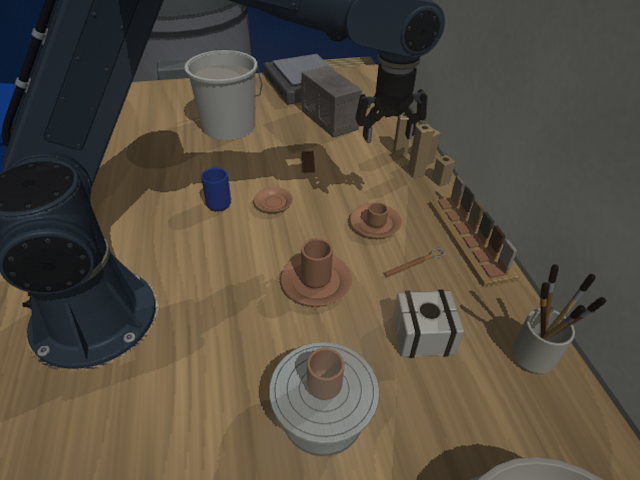

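View pics/top3.png

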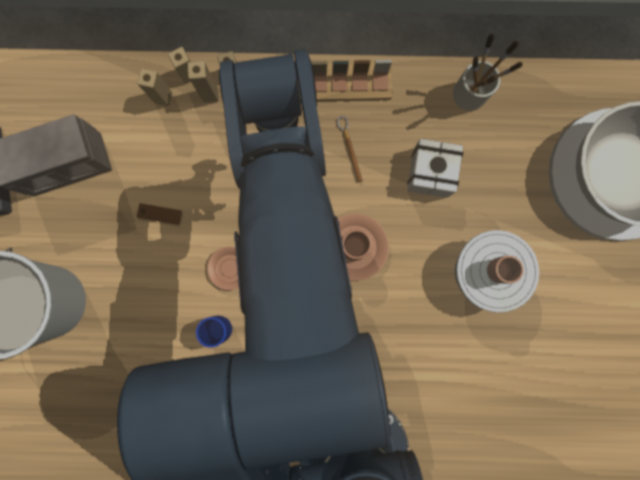

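The large cup is upright in the middle of the large saucer (side px 316,265), and the small saucer is now empty (side px 273,201). Next is the small cup.

```bash
cat > pl.py <<'E'
E
python3 - <<'E'
from h import *
pick(.6602,.1636,.022,0,eff=25,zh=.24)
p,W=cloud("side","side4")
place(.4178,.2986,.022,0,zh=.24)
x,y=.4178,.2986; z=m.current_ee_pos()[2]
E
```

```text
above t 25.58 tcp [0.6601 0.1635 0.2401] F [-0.99  0.1  -0.46] w 84.9
at t 27.12 tcp [0.6599 0.1635 0.0213] F [-0.63 -0.15  0.72] w 84.8
closed t 27.56 tcp [0.6605 0.1637 0.0225] F [-0.55 -0.59  3.83] w 49.3
up t 29.17 tcp [0.6598 0.1635 0.2386] F [ 0.47  0.4  -1.39] w 48.6
over t 30.29 tcp [0.4188 0.2985 0.2402] F [-0.11  0.36 -0.63] w 48.8
down dz=-0.0000 f=8.49 t 33.72 tcp [0.4178 0.2986 0.0224] F [-2.19 -2.05  7.41] w 48.9
```

View pics/side4.png

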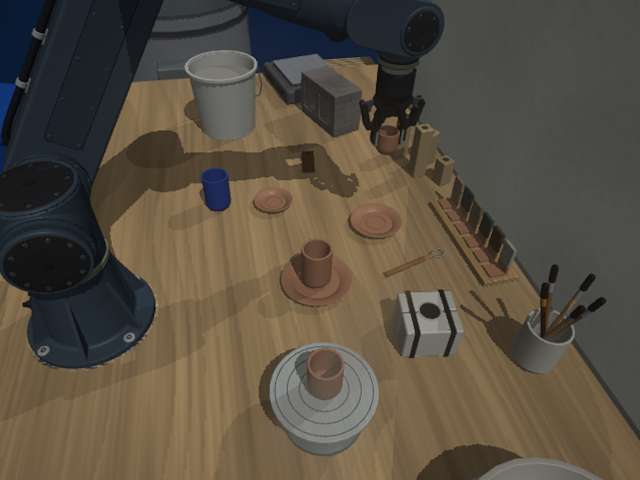

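The small cup was lifted upright (px 388,138) and is now resting on the small saucer. I'll release it and fetch the medium cup.

```bash
python3 - <<'E'
from h import *
release(.4178,.2986,.24)
pick(.4209,-.3042,.1221,0,eff=25,zh=.26)
np.set_printoptions(precision=4,suppress=True)
for cam in ["top","side"]:
    p,W=cloud(cam,cam+"5")
    P=near(W,(.418,.2986),.04,.051,.065)
    if len(P)>20: print("cupS",len(P),circ(P,.023,(.418,.2986)))
E
```

```text
open t 34.17 tcp [0.4178 0.2986 0.0219] F [-0.46  0.23 -0.2 ] w 85.2
clear t 35.69 tcp [0.4172 0.2983 0.2384] F [ 0.12 -0.11 -0.72] w 84.9
above t 38.07 tcp [ 0.4213 -0.3036  0.26  ] F [-1.03  0.51 -0.15] w 85.1
at t 39.21 tcp [ 0.4209 -0.3042  0.1223] F [0.08 0.4  0.03] w 85.0
closed t 39.58 tcp [ 0.4211 -0.3044  0.1227] F [-1.89  0.42  6.44] w 57.1
up t 40.79 tcp [ 0.4204 -0.3038  0.2585] F [-0.48  0.31 -1.34] w 56.9
cupS 125 (array([0.4186, 0.2988]), np.float64(0.000981588096127601))
```

View pics/top5.png

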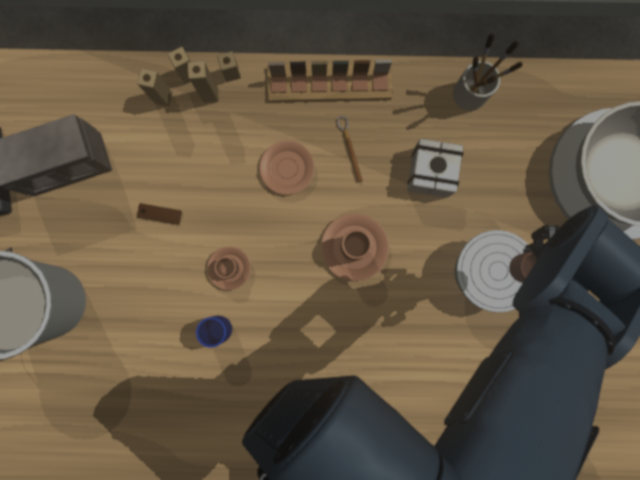

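View pics/side5.png

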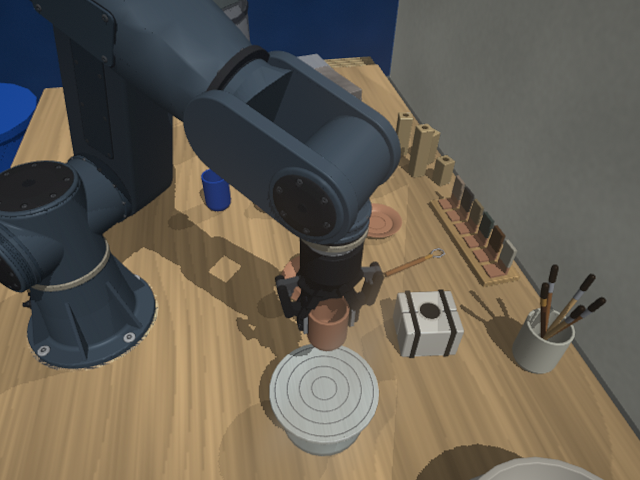

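The small cup is in the middle of its saucer (top px 228,267), and the medium cup is held over the wheel. It goes on the medium saucer (top px 287,168) next.

```bash
python3 - <<'E'
from h import *
place(.6599,.169,.034,0,zh=.26)
release(.6599,.169,.26)
m.move_ptp([.249,.49,.26],R(1.1)); st()
np.set_printoptions(precision=4,suppress=True)
for cam in ["top","side"]:
    p,W=cloud(cam,cam+"6")
    for n,c,r,z in [("S",(.418,.2986),.023,.057),("M",(.66,.169),.0267,.079),("L",(.473,.0045),.0305,.105)]:
        P=near(W,c,r+.017,z-.006,z+.008)
        if len(P)>20: print(cam,n,len(P),circ(P,r,c)[0])
E
```

```text
over t 42.81 tcp [0.6601 0.1678 0.2601] F [ 0.5   0.04 -1.56] w 57.2
down dz=0.0005 f=4.67 t 45.99 tcp [0.66   0.169  0.0348] F [-1.8  -0.4   3.42] w 57.2
open t 46.39 tcp [0.6599 0.169  0.0344] F [-0.93 -0.47  0.88] w 84.7
clear t 47.94 tcp [0.6593 0.1689 0.2579] F [-0.37 -0.02 -1.33] w 84.8
 t 49.83 tcp [0.2498 0.4898 0.2599] F [ 0.82  0.52 -0.53] w 84.6
top S 130 [0.4185 0.2987]
top M 173 [0.66   0.1689]
top L 213 [0.4732 0.0059]
side S 128 [0.4201 0.2985]
side M 171 [0.6614 0.1679]
side L 279 [0.474  0.0047]
```

View pics/top6.png

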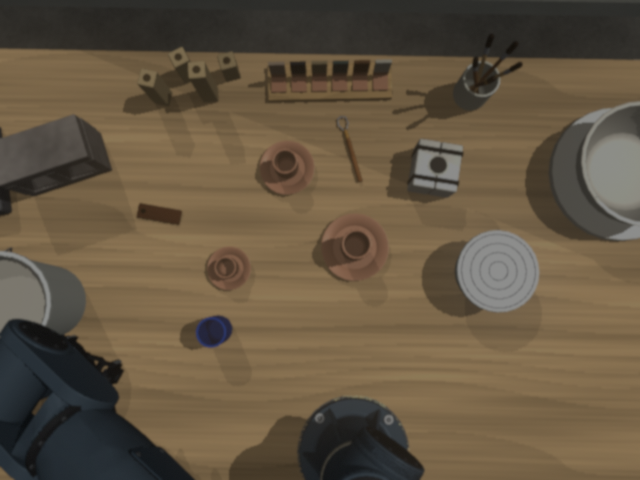

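View pics/side6.png

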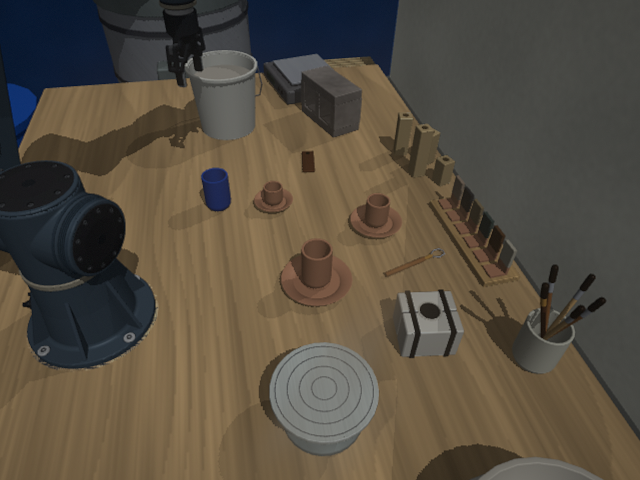

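Both views show each cup upright on its matching saucer and the other things in place. I'll check the saucers for movement, then hand in.

```bash
python3 - <<'E'
from h import *
a=cv2.imread("pics/top0.png").astype(int); 
K=m.get_calibration("top")
b=cv2.imread("pics/top6.png").astype(int)
d=np.abs(a-b).max(2)
t=np.linspace(0,2*np.pi,120)
for n,c,r in [("s",(.418,.299),.052),("m",(.6606,.1695),.066),("l",(.4734,.0049),.080)]:
    X=np.stack([c[0]+r*np.cos(t),c[1]+r*np.sin(t),0*t+.017],1)@K["R"].T+K["t"]; uv=((X/X[:,2:])@K["camera_matrix"].T)[:,:2].round().astype(int)
    v=d[uv[:,1],uv[:,0]]; print(n,np.median(v),np.percentile(v,80))
print(m.current_time()); m.sign_off()
E
```

```text
s 1.0 3.0
m 1.0 2.0
l 1.0 2.0
49.9333
the job is handed in; nothing more can be done
```

All three cups now stand upright on their matching saucers, and I handed the job in at 49.9 s. I parked the medium cup on the wheel, then moved the large cup to the large saucer, the small to the small, and finally the medium from the wheel to the medium saucer.

- **Centring:** The last top and side rim fits put each cup within about 2 mm of its saucer's centre. The two cameras differed by up to about 1.6 mm, which is within their calibration.
- **Nothing disturbed:** The saucer rims did not change between the first and last top pictures. The wheel is empty, and the blue cup, mould, loop tool and rib look untouched in the views.
- **Contact forces:** Contact forces at set-down were about 3 to 8.5 N. The highest was the small cup, because the descent steps were coarser than the contact was stiff.

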